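# Present the front reed plate by its notch

### The job

Draw the front one (nearest the robot) of the two combs with brass reed plates that lean in the grooves of the open walnut case up out of its groove, and tell its low-note end by the small corner notch, which may be at the top or hidden down in the groove. Finish while still holding it in the gripper a few centimetres clear above the white ceramic rest: level, brass reed side up, centred over the rest and lined up along it, with the notched end to the robot's left. Leave the rear comb in its groove and everything else on the desk where it is.

Things in the scene. Friction and masses are not known exactly. Their poses are not given: they have to be found in the camera images.
- comb_a: pear-wood harmonica comb, 110 x 30 x 8 mm, 60 g, brass reed plate on one face, the other bare wood. Leans about 37 deg from upright in a groove, reed side up and to the robot. Origin: centre of the block. x: lengthwise to the low-note end, marked by an 10 x 10 mm notch at the +x +y corner; y: across; z: out of the reed side. Stands notched end up, in the front or rear groove
- comb_b: pear-wood harmonica comb, 110 x 30 x 8 mm, 60 g, brass reed plate on one face, the other bare wood. Leans about 37 deg from upright in a groove, reed side up and to the robot. Origin: centre of the block. x: lengthwise to the low-note end, marked by an 10 x 10 mm notch at the +x +y corner; y: across; z: out of the reed side. Stands notched end down (hidden), front or rear groove
- comb_a_notched_end (a point): centre of comb_a's short end that has the notch, 55 mm from its origin along its x
- comb_b_notched_end (a point): centre of comb_b's short end that has the notch, 55 mm from its origin along its x
- case: walnut case, fixed, 178 (x) x 140 (y) x 46 mm high, front (-x) roughly to the robot; origin: centre of its underside, z up. Lid fixed upright on its left (+y) side: from y = 70 to 134 mm, top 187 mm above the desk. Right part (y -61 to 5 mm): slanting grooves across y, leaning 35 deg from upright to +x, rib tops level with the rim; floor 9 mm up
- front_groove (a point): where the centre of the comb in the front groove starts (give or take 10 mm along the case's y). Grooves are 10 mm wide and 40 mm deep along the slant: some 70 mm of each comb stands out
- rear_groove (a point): where the centre of the comb in the rear groove starts (give or take 10 mm along the case's y); 40 mm behind the front comb, measured square to the faces
- rest: white ceramic rest, fixed, 60 (x) x 140 (y) x 20 mm high, two cross ribs on a slab; origin: centre of its underside, z up, its long axis is y, +y to the robot's left (within 0.4 rad)
- cover_in_case: bystander: chrome cover, 108 x 29 x 11 mm, lying in the case's left compartment; origin at its underside
- cover_on_desk: bystander: chrome cover, 108 x 29 x 11 mm, lying on the desk; origin at its underside
- mallet: bystander: hardwood tapping mallet lying on the desk, about 220 mm long, head 34 x 62 x 34 mm; origin under the middle of its handle, on the desk
- screw_jar: bystander: small jar, 48 mm across, 55 mm tall; origin at its underside
- screwdriver: bystander: screwdriver 170 mm long lying on the desk
- scraper: bystander: scraper with wooden handle, 165 mm long, 12 mm wide, lying on the desk
Not all that is in view belongs to the job. What is shaped like the comb_b but blue is not meant. Several things have the shape of the rest; the one meant has the colours described above.

How it is judged (in metres and radians):
On the way:
1. the front comb is drawn up out of its groove in the gripper, the other staying in the rear groove (((distance between comb_b and rear_groove below 0.025 m and contact force between the fingers and comb_a above 1 N and z of comb_a in the frame of case above 0.115 m) or (distance between comb_a and rear_groove below 0.025 m and contact force between the fingers and comb_b above 1 N and z of comb_b in the frame of case above 0.115 m))), for 0.2 s.
At the end, for the whole second after the job is handed in: Front comb held, clear of the rest: centre within 30 mm of the rest's centre (plan), underside 15 to 95 mm above the rest; reed side up and level to 0.2 rad, along the rest to 0.25 rad, notched end left, speed under 20 mm/s; other comb within 25 mm of its rear groove seat (((distance between comb_b and rear_groove below 0.025 m and contact force between the fingers and comb_a above 2 N and contact force between comb_a and rest below 0.1 N and horizontal distance between comb_a and rest below 0.03 m and z of comb_a in the frame of rest between 0.039 and 0.12 m and angle between comb_a's own z axis and vertical below 0.2 rad and angle between the x axis of comb_a and the y axis of rest, either way round below 0.25 rad and y of comb_a_notched_end in the frame of rest above 0.02 m and linear speed of comb_a below 0.02 m/s) or (distance between comb_a and rear_groove below 0.025 m and contact force between the fingers and comb_b above 2 N and contact force between comb_b and rest below 0.1 N and horizontal distance between comb_b and rest below 0.03 m and z of comb_b in the frame of rest between 0.039 and 0.12 m and angle between comb_b's own z axis and vertical below 0.2 rad and angle between the x axis of comb_b and the y axis of rest, either way round below 0.25 rad and y of comb_b_notched_end in the frame of rest above 0.02 m and linear speed of comb_b below 0.02 m/s))); the arm keeps its last pose, push and grip.
It fails at once if the rear comb is pulled out or shifted by more than 25 mm (not (distance between comb_a and rear_groove below 0.025 m) and not (distance between comb_b and rear_groove below 0.025 m)).
It fails at once if a cover, the mallet, jar, screwdriver or scraper is moved by more than 30 mm (distance of any of cover_in_case, cover_on_desk, mallet, screw_jar, screwdriver, scraper from where it was at the start of the episode above 0.03 m).
It also fails if it takes over 38 s, if anything falls off the work surface, if the arm or the gripper's body presses on something with over 40 N, if the wrist force passes 120 N, or if a joint passes its speed limit or range.

### The arm

A 6-joint arm with a two-finger parallel gripper is mounted at the origin on the work surface. World frame = base frame: x ahead of the robot, y to its left, z up, the work surface at z = 0. Lengths are in mm, angles in degrees, forces in N, time in s.
With the tool pointing down it reaches from about 325 to 875 mm from the base axis. Payload 4.4 kg.
Tool frame: the origin (TCP) lies on the centre line of the jaws, within the pads' length; the fingertips stand 25 mm ahead of it and the grasp point (between the pads) lies 6 mm ahead of it; z points along the fingers, y is the line along which they close (so a half turn about z gives the same grasp; the last joint's range is limited). The gripper opens to 85 mm and grips with 20 to 120 N. Pads are 22 mm wide; open, the fingers measure 114 mm over their backs; the gripper's body (76 mm by 85 mm) begins 54 mm behind the grasp point. The pads swing forward as they close: fully open they stand 13 mm farther back than shut.
Start: joints at [-77.034, 11.837, 88.321, -0, 79.842, -8.623], TCP at [211.557, -534.669, 228.482] pointing down, gripper open.
Joint ranges: [-156.59, 156.59], [-49.26, 127.26], [12.9, 141.05], [-63.56, 243.56], [4.71, 150.69], [-161.64, 161.64]. Speed limits (degrees/s): [159.86, 159.86, 180, 180, 180, 180].

### API

Orientations are given as [roll, pitch, yaw] about the fixed x, y, z axes, in that order (R = Rz(yaw) Ry(pitch) Rx(roll)).
In Python, from plant import ctrl gives the robot as it stands. The module is installed in compiled form; this text tells all that it offers. Calls block until the motion is done:
- ctrl.movep(position, orientation): joint-space move of the TCP to a pose.
- ctrl.move_linear(position, max_speed=150, attitude=None, contact_N=None): straight line of the TCP; attitude=None keeps the orientation; max_speed is the mean speed in mm/s. With contact_N (N) it stops when the force on the tool has changed by that much, and returns True; else False.
- ctrl.move_j(angles): joint-space move.
- ctrl.open_gripper() and ctrl.close(): open the fingers fully, or close them until they stop; the grip force is fixed at half the most.
- ctrl.wait(seconds).
- ctrl.inverse_kinematics(position, orientation): joint angles nearest the present ones, or None.
- ctrl.get_obs(): the state.
- ctrl.capture(name): name is "scene" or "top" or "wrist"; returns (picture, depth): 420x560x3 uint8, blue, green, red; 420x560 float32, mm along the optical axis (not along the pixel's ray), 0 where there is no reading.
- ctrl.camera_params(name): a dict with "mtx" (3x3 intrinsics, pixels), "rvec" (rotation vector, rad) and "tvec" (3), from world to camera coordinates, as OpenCV has them. Camera axes: x right, y down, z forward; pixel columns grow to the right and rows downward; lengths in mm; the calibration is good to about 2 mm. A picture is of the moment at which its call begins: read the wrist's pose just before it. camera_params takes no time and is no camera call; for the wrist camera it gives the pose at the moment of the call.
A pose or a line that the arm cannot do raises ctrl.PlanningError and nothing moves.
- ctrl.close_job(): hands the job in; it is judged then, once.
The state is a dict: "time": time; "joint_pos": joint angles; "joint_vel": joint speeds; "tau": joint torques, N m; "tool_pos": TCP position; "eef_rot": TCP orientation; "force": force on the tool from outside, world axes, zero at the start; "wrist_torque": the same for the moment, N m; "finger_gap": finger opening in mm; "finger_force": force on a finger pad.
Only numpy, scipy, OpenCV 4.12 (cv2) and the standard library are available. Lean on these libraries where they do the work, as an engineer would, in place of code of your own. Each camera call takes 0.05 s, during which the arm holds its last target. There are 200 camera calls.

## Working session

There is one attempt and no reset: what is moved stays moved. The work goes in short steps, each a Python script; the robot and the scene stay as the last script left them, time stands still between calls to the robot, and variables do not carry over. Pictures are saved under pics/ and viewed, at most 10 in all, crops included, and the job is handed in when it is done.

```bash
mkdir -p pics; cat > h.py <<'E'
import numpy as np, cv2
from plant import ctrl
def cam(n):
    p=ctrl.camera_params(n); R=cv2.Rodrigues(np.array(p["rvec"],float))[0]
    return np.array(p["mtx"],float),R,np.array(p["tvec"],float).ravel()
def shot(n,f=None):
    K,R,t=cam(n); im,d=ctrl.capture(n)
    if f: np.savez(f"pics/{f}.npz",im=im,d=d,K=K,R=R,t=t); cv2.imwrite(f"pics/{f}.png",im)
    return im,d,K,R,t
def load(f):
    z=np.load(f"pics/{f}.npz"); return z["im"],z["d"],z["K"],z["R"],z["t"]
def pts(d,K,R,t):
    v,u=np.mgrid[:d.shape[0],:d.shape[1]]
    c=np.stack([(u-K[0,2])/K[0,0]*d,(v-K[1,2])/K[1,1]*d,d],-1)
    return (c-t)@R
def ray(u,v,z,K,R,t):
    r=R.T@np.linalg.inv(K)@[u,v,1]; o=-R.T@t
    return o+r*(z-o[2])/r[2]
def proj(X,K,R,t):
    c=R@np.asarray(X,float)+t; p=K@c; return p[:2]/p[2]
E
python3 - <<'E'
from h import *
for n in("scene","top"):
    im,d,K,R,t=shot(n,n); print(n,-R.T@t,R[2],K[0,0],(d>0).mean())
print(ctrl.get_obs())
E
```

```text
scene [1287.13431391  -12.0234092   657.29458328] [-0.78526557 -0.08696956 -0.61302062] 390.17763496734483 0.9958205782312926
top [ 445.19782011  -86.98838879 1136.93573726] [ 0.10312134  0.00293144 -0.99466446] 462.37607841370277 0.995875850340136
{'time': 0.1, 'joint_pos': array([-7.70325723e+01,  1.18814000e+01,  8.83952270e+01,  1.70775447e-03,
        7.98424711e+01, -8.62465333e+00]), 'joint_vel': array([-0.03683437, -0.113006  , -0.17691006,  0.09727417, -0.10240369,
        0.02762012]), 'tau': array([ 3.31545689e-04, -3.84091187e+01, -2.92547733e+01, -2.53558546e-04,
        4.92366569e-03,  3.58118552e-05]), 'tool_pos': array([ 211.42653219, -533.98790986,  227.43321411]), 'eef_rot': array([-1.79882501e+02, -1.95213970e-02,  2.15917581e+01]), 'force': array([-0.11033848, -0.14233106, -0.34694847]), 'wrist_torque': array([-0.03603147, -0.01159125,  0.02148458]), 'finger_force': 0.0, 'finger_gap': 85.55800269381646}
```

View pics/top.png

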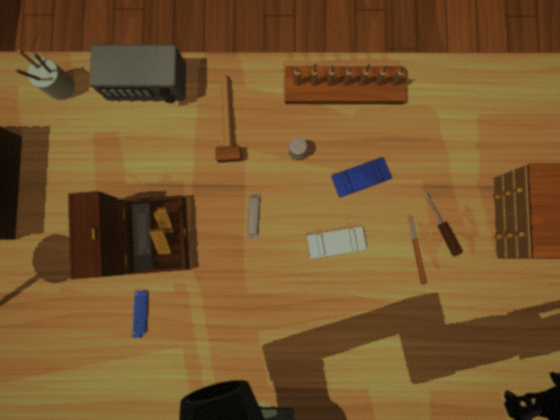

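View pics/scene.png

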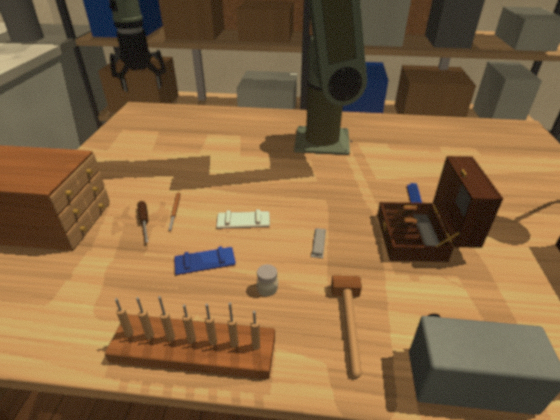

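The top view shows the case at about (130,235), with the front comb near (162,243) and the rear comb near (164,217). The white rest is near (337,242). Next I'll measure these from depth.

```bash
python3 - <<'E'
from h import *
im,d,K,R,t=load("top"); P=pts(d,K,R,t)
crop=im[180:290,60:200]; cv2.imwrite("pics/c1.png",cv2.resize(crop,None,fx=5.4,fy=5.4,interpolation=cv2.INTER_CUBIC))
hsv=cv2.cvtColor(im,cv2.COLOR_BGR2HSV)
# rest: white
m=((hsv[...,1]<75)&(hsv[...,2]>120)).astype(np.uint8); m[:, :295]=0; m[:215]=0;m[270:]=0;m[:,380:]=0
n,l,s,c=cv2.connectedComponentsWithStats(m)
k=1+np.argmax(s[1:,4]); M=l==k; print("rest px",s[k],np.percentile(P[M][:,2],[5,25,50,75,95]))
ct=max(cv2.findContours(M.astype(np.uint8),0,2)[0],key=cv2.contourArea)
q=np.array([ray(u,v,14,K,R,t)[:2] for u,v in ct[:,0]],np.float32); print(cv2.minAreaRect(q))
# combs: bright yellow in the case
roi=np.zeros(m.shape,bool); roi[200:262,148:184]=1
M=(roi&(hsv[...,2]>110)).astype(np.uint8)
n,l,s,c=cv2.connectedComponentsWithStats(M)
for k in range(1,n):
    if s[k,4]<40: continue
    e=cv2.erode((l==k).astype(np.uint8),np.ones((3,3)))>0
    X=P[e]; cen=X.mean(0); U=np.linalg.svd(X-cen)[2]
    print(k,s[k],cen.round(1),"z",X[:,2].min().round(),X[:,2].max().round(),"n",U[2].round(3),"ax",U[0].round(3), "rms",np.std((X-cen)@U[2]).round(2))
    Y=P[l==k]; top=Y[np.argsort(-Y[:,2])[:15]]; print(" top",top.round(0)[:8].tolist())
# case rim points
X=P[185:285,60:200].reshape(-1,3); r=X[(X[:,2]>43)&(X[:,2]<50)]; print("rim",len(r),r.min(0),r.max(0)); print(cv2.minAreaRect(r[:,:2].astype(np.float32)))
r=X[(X[:,2]>180)]; print(cv2.minAreaRect(r[:,:2].astype(np.float32)),r[:,2].mean())
E
```

```text
rest px [ 307  227   59   31 1330] [ 7.06537596  9.26096448 10.97410238 13.15246439 20.92743077]
((487.8098449707031, -199.27003479003906), (57.20830154418945, 137.34681701660156), 9.618037223815918)
1 [155 209  16  18 119] [545.  207.4  85.7] z 57.0 99.0 n [-0.796 -0.072  0.602] ax [-0.583 -0.178 -0.793] rms 1.67
 top [[557.0, 199.0, 104.0], [557.0, 206.0, 102.0], [555.0, 206.0, 101.0], [557.0, 202.0, 101.0], [557.0, 198.0, 100.0], [555.0, 204.0, 99.0], [557.0, 204.0, 99.0], [553.0, 205.0, 98.0]]
2 [152 231  18  22 247] [484.9 212.6  72.1] z 42.0 98.0 n [ 0.792  0.015 -0.611] ax [-0.61  -0.031 -0.792] rms 1.29
 top [[505.0, 222.0, 102.0], [508.0, 207.0, 102.0], [503.0, 222.0, 102.0], [505.0, 218.0, 101.0], [505.0, 216.0, 101.0], [508.0, 214.0, 101.0], [508.0, 205.0, 100.0], [508.0, 212.0, 100.0]]
rim 1068 [409.87943623 157.95289097  43.00502178] [596.95847975 360.57148759  49.98941697]
((501.3699951171875, 260.18829345703125), (178.0093994140625, 194.24392700195312), 4.695213317871094)
((511.496826171875, 144.850341796875), (177.8056182861328, 450.5164794921875), 4.946739673614502) 204.28647189557492
```

View pics/c1.png

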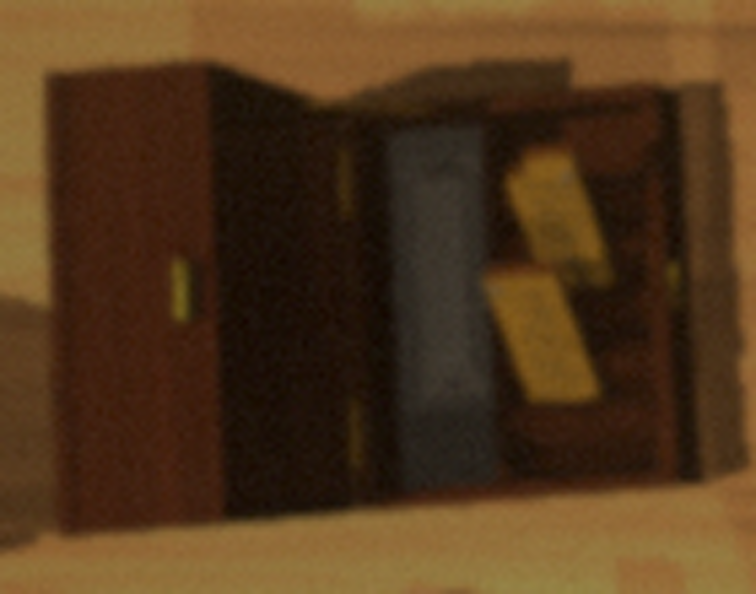

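The rear comb's notch shows at its top-left corner. Both top corners of the front comb are intact, so its notched end is down in the groove (comb_b). My plan is to grip the front comb across its 30 mm width, with the tool axis square to the reed face. Then a tool-down pose over the rest leaves the comb level with the reed side up.

```bash
cat >> h.py <<'E'
from scipy.spatial.transform import Rotation as Ro
yaw=np.radians(4.7); Z=Ro.from_euler('z',yaw).as_matrix()
def fr(lean):
    a=np.radians(lean); e=Z@[np.sin(a),0,np.cos(a)]; n=Z@[-np.cos(a),0,np.sin(a)]; return e,n
def att(x,z):
    R=np.stack([x,np.cross(z,x),z],1); return Ro.from_matrix(R).as_euler('xyz',degrees=True)
e,n=fr(37); A=att(-e,-n)
ra=np.radians(99.6); rx=np.array([np.cos(ra),np.sin(ra),0]); AF=att(rx,np.array([0,0,-1.]))
REST=np.array([487.8,-199.3,0])
E
python3 - <<'E'
from h import *
G=np.array([489,213,78.])
for s in(1,-1):
    a=att(-s*e,-n); f=att(s*rx,np.array([0,0,-1.]))
    for nm,p,o in(("far",G+126*n,a),("pre",G+86*n,a),("grasp",G+6*n,a),("lift",G+6*n+85*e,a),("fin",[491,-225,90],f)):
        q=ctrl.inverse_kinematics(p,o); print(s,nm,None if q is None else np.round(q,1))
E
```

```text
1 far None
1 pre None
1 grasp [ 23.    8.7 135.2 224.3  21.1  59. ]
1 lift None
1 fin [-33.8  16.6 100.3   0.   63.1 -43.4]
-1 far None
-1 pre None
-1 grasp [  23.     8.7  135.2  224.3   21.1 -121. ]
-1 lift None
-1 fin [-33.8  16.6 100.3  -0.   63.1 136.6]
```

```bash
cat >> h.py <<'E'
def poses(tau,s=1):
    c,k=np.cos(np.radians(tau)),np.sin(np.radians(tau)); d=np.array([0,0,-1.])
    z=-c*n-k*e; x=-c*e+k*n; zf=c*d+k*rx; xf=c*rx-k*d
    return z,att(s*x,z),zf,att(s*xf,zf)
E
python3 - <<'E'
from h import *
G=np.array([489,213,78.])
for tau in(15,25,35,45,53):
  for s in(1,-1):
    z,a,zf,f=poses(tau,s); F=REST-25*rx+[0,0,80]
    for nm,p,o in(("far",G-126*z,a),("pre",G-70*z,a),("grasp",G-6*z,a),("lift",G-6*z+85*e,a),("fin",F-6*zf,f)):
        q=ctrl.inverse_kinematics(p,o); print(tau,s,nm,None if q is None else np.round(q))
E
```

```text
15 1 far [ 24. -19. 132. -22.  32. -55.]
15 1 pre [ 22.  -8. 131. -28.  23. -51.]
15 1 grasp [ 20.   4. 128. -40.  15. -39.]
15 1 lift [ 18.   1. 120. -21.  23. -60.]
15 1 fin [-40.  23.  93.  10.  75. -53.]
15 -1 far [ 24. -19. 132. -22.  32. 125.]
15 -1 pre [ 22.  -8. 131. -28.  23. 129.]
15 -1 grasp [ 20.   4. 128. -40.  15. 141.]
15 -1 lift [ 18.   1. 120. -21.  23. 120.]
15 -1 fin [-40.  23.  93.  10.  75. 127.]
25 1 far [ 20. -14. 123. -10.  44. -69.]
25 1 pre [ 19.  -6. 123. -12.  36. -68.]
25 1 grasp [ 18.   4. 122. -14.  27. -66.]
25 1 lift [ 16.   3. 113.  -9.  37. -72.]
25 1 fin [-43.  29.  88.  15.  84. -57.]
25 -1 far [ 20. -14. 123. -10.  44. 111.]
25 -1 pre [ 19.  -6. 123. -12.  36. 112.]
25 -1 grasp [ 18.   4. 122. -14.  27. 114.]
25 -1 lift [ 16.   3. 113.  -9.  37. 108.]
25 -1 fin [-43.  29.  88.  15.  84. 123.]
35 1 far [ 18.  -7. 114.  -5.  56. -75.]
35 1 pre [ 17.  -1. 115.  -5.  48. -75.]
35 1 grasp [ 16.   8. 115.  -6.  40. -75.]
35 1 lift [ 15.   7. 106.  -4.  50. -77.]
35 1 fin [-45.  34.  83.  19.  92. -59.]
35 -1 far [ 18.  -7. 114.  -5.  56. 105.]
35 -1 pr
[... 298 characters left out ...]
[ 14.  12.  98.  -1.  62. -80.]
45 1 fin [-47.  40.  78.  23. 101. -61.]
45 -1 far [ 15.   1. 104.  -2.  67. 101.]
45 -1 pre [ 15.   6. 106.  -2.  60. 101.]
45 -1 grasp [ 15.  12. 107.  -2.  53. 101.]
45 -1 lift [ 14.  12.  98.  -1.  62. 100.]
45 -1 fin [-47.  40.  78.  23. 101. 119.]
53 1 far [ 14.   8.  96.   0.  76. -80.]
53 1 pre [ 14.  11.  99.   0.  70. -80.]
53 1 grasp [ 14.  16. 101.   0.  62. -80.]
53 1 lift [ 13.  17.  92.   0.  72. -81.]
53 1 fin [-49.  45.  74.  26. 107. -61.]
53 -1 far [ 14.   8.  96.  -0.  76. 100.]
53 -1 pre [ 14.  11.  99.  -0.  70. 100.]
53 -1 grasp [ 14.  16. 101.  -0.  62. 100.]
53 -1 lift [13. 17. 92. -0. 72. 99.]
53 -1 fin [-49.  45.  74.  26. 107. 119.]
```

```bash
python3 - <<'E'
from h import *
G=np.array([489,213,78.]); z,a,zf,f=poses(25)
ctrl.movep(G-140*z,a); ctrl.wait(.3)
shot("wrist","w1"); o=ctrl.get_obs(); print(o["time"],o["tool_pos"],G-140*z)
im,d,K,R,t=load("w1"); print(-R.T@t,proj(G,K,R,t))
E
```

```text
3.1667 [423.64208918 207.4285592  201.62398598] [423.49499239 207.61450804 201.612663  ]
[288.78903689 195.32695543 293.59053664] [279.38879414 196.52577012]
```

View pics/w1.png

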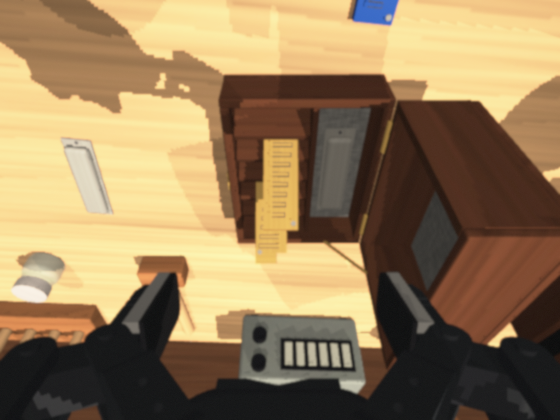

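The wrist view shows the front comb spanning about (264–299, 138–230), brass side toward the camera. Its top edge, at row 230, has both corners intact, so the notch is hidden down in the groove. I'll refine the grasp from this second view.

```bash
python3 - <<'E'
from h import *
im,d,K,R,t=load("w1"); P=pts(d,K,R,t)
hsv=cv2.cvtColor(im,cv2.COLOR_BGR2HSV)
dd=(P-np.array([485,212.6,72]))@n
m=(hsv[...,2]>140)&(abs(dd)<8); m[:130]=0;m[240:]=0;m[:,:255]=0;m[:,310:]=0
N,l,s,c=cv2.connectedComponentsWithStats(m.astype(np.uint8)); k=1+np.argmax(s[1:,4]); print(s[k]); m=l==k
X=P[cv2.erode(m.astype(np.uint8),np.ones((5,5)))>0]; cen=X.mean(0); U=np.linalg.svd(X-cen)[2]; print(cen,U[2],U[0])
ct=max(cv2.findContours(m.astype(np.uint8),0,2)[0],key=cv2.contourArea)
# rays onto fitted face plane
r=(np.c_[ct[:,0],np.ones(len(ct))]@np.linalg.inv(K).T)@R; o=-R.T@t
Q=o+r*(((cen-o)@U[2])/(r@U[2]))[:,None]
u2=np.stack([(Q-cen)@e,(Q-cen)@np.cross(n,e)],1).astype(np.float32); b=cv2.minAreaRect(u2); print(b)
for p in cv2.boxPoints(b): print(cen+p[0]*e+p[1]*np.cross(n,e))
print((Q[:,2]).max())
E
```

```text
[ 263  139   36   91 3165]
[482.91808235 212.98903437  69.83979249] [-0.78876461 -0.05504019  0.61222624] [0.60996049 0.05330006 0.79063728]
((-1.5378608703613281, 0.6169862747192383), (79.78058624267578, 30.88118553161621), 0.17445430159568787)
[456.73597233 226.82628917  36.71640116]
[459.322714   196.05372517  36.79149259]
[507.1542912  200.2299333  100.50680321]
[504.56754945 231.00249825 100.43171178]
100.2312177797809
```

```bash
python3 - <<'E'
from h import *
G=np.array([491.7,214.2,76.]); z,a,zf,f=poses(25)
ctrl.move_linear(G-60*z,200,a)
print(ctrl.move_linear(G-6*z,60,a,contact_N=8))
ctrl.close(); o=ctrl.get_obs(); print(o["time"],o["tool_pos"],G-6*z,o["finger_gap"],o["finger_force"],o["force"])
e2,_=fr(36); p=o["tool_pos"]
ctrl.move_linear(p+15*e2,40); o=ctrl.get_obs(); print(o["tool_pos"]-p,o["finger_gap"],o["finger_force"],o["force"])
ctrl.move_linear(p+95*e2,80); ctrl.wait(.3); o=ctrl.get_obs(); print(o["time"],o["tool_pos"]-p,o["finger_gap"],o["finger_force"],o["force"])
shot("wrist","w2"); shot("top","t2"); shot("scene","s2")
E
```

```text
False
5.55 [488.87548348 213.97656591  81.27908326] [488.89264253 213.9691932   81.29768556] -0.14319765440515528 0.0 [ 0.58961806  0.08482878 -0.44783704]
[ 9.127425    0.75220828 12.52076716] -0.2879037943709212 0.0 [ 0.70796809 -0.14823075 -0.68413581]
7.525 [55.34438964  4.56884301 76.49462404] -0.049284956157301635 0.0 [ 0.57492336  0.28349494 -0.39772916]
```

View pics/w2.png

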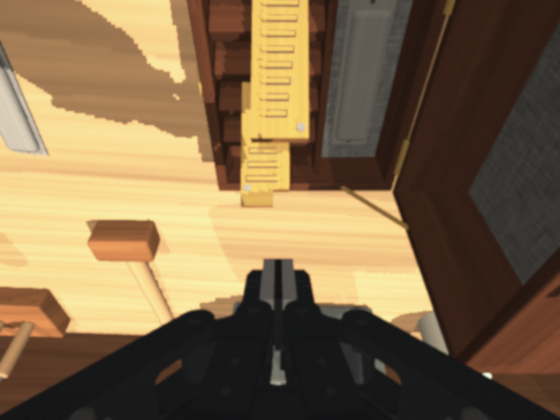

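The gripper closed on nothing and the comb is still in its groove at (280,70). I'll check where the comb and the fingertips really are.

```bash
python3 - <<'E'
from h import *
im,d,K,R,t=load("w2"); P=pts(d,K,R,t); z,a,zf,f=poses(25)
for u,v in((280,30),(280,100),(280,130),(265,180),(280,268),(270,275),(288,275),(280,300),(262,175)): print(u,v,P[v,u].round(1),im[v,u])
o=ctrl.get_obs(); T=o["tool_pos"]; print(T,o["eef_rot"],a); print("TCP",proj(T,K,R,t),"tip",proj(T+25*z,K,R,t))
for p in((505.9,215.6,100.5),(482.9,213,69.8)): print(proj(p,K,R,t))
E
```

```text
280 30 [469.9 212.5  55.2] [107 196 237]
280 100 [494.3 214.5  84.7] [ 93 143 177]
280 130 [505.  215.4  96.1] [110 211 247]
265 180 [546.4 209.6  87.8] [100 171 217]
280 268 [527.9 217.1 166.3] [27 28 28]
270 275 [525.5 212.8 171.6] [78 84 87]
288 275 [524.3 220.  172. ] [79 83 87]
280 300 [516.2 215.9 188.1] [29 30 31]
262 175 [544.7 207.6  85.3] [100 174 218]
[544.45215774 218.55208305 158.04537138] [-179.99759973   27.99218004 -175.29664993] [ 180.    28.  -175.3]
TCP [280.03996101 274.00540888] tip [279.76148808 252.13590553]
[280.34594352 136.24708974]
[278.95795385  66.04042238]
```

```bash
python3 - <<'E'
import cv2
im=cv2.imread("pics/s2.png")[120:300,330:520]; cv2.imwrite("pics/c2.png",cv2.resize(im,None,fx=3.2,fy=3.2,interpolation=cv2.INTER_CUBIC))
E
```

```text
(no output)
```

View pics/c2.png

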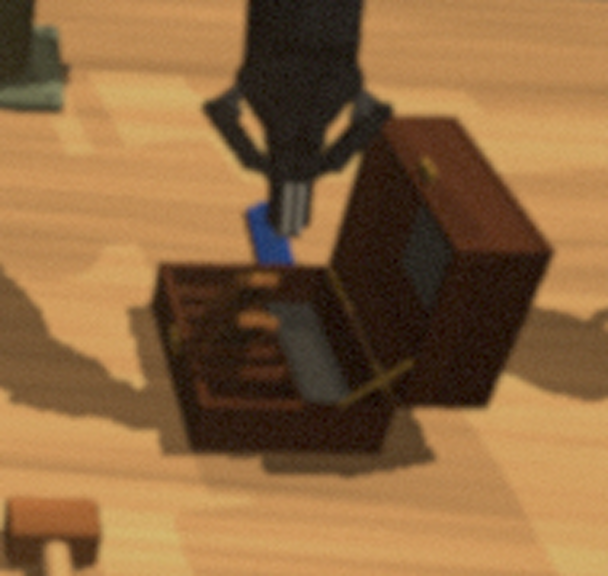

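```bash
python3 - <<'E'
from h import *
z,a,zf,f=poses(25); o=ctrl.get_obs(); T=o["tool_pos"]
x=Ro.from_euler('xyz',a,degrees=True).as_matrix()[:,0]
for nm in("s2","t2","w2"):
    im,d,K,R,t=load(nm); P=pts(d,K,R,t); print(nm,"TCP",proj(T,K,R,t).round(),"tip",proj(T+25*z,K,R,t).round())
    q=P-T; az=q@z; ax=q@x; ay=q@np.cross(z,x)
    m=(abs(ay)<12)&(abs(ax)<16)&(az>-60)&(az<45)&(d>0)
    print(m.sum(),"max along z",np.sort(az[m])[-12:].round(1), "x",ax[m][np.argsort(az[m])[-12:]].round(0))
E
```

```text
s2 TCP [418. 194.] tip [418. 205.]
296 max along z [-3.9 -3.5 -2.9 -1.7 -1.7 -1.7 -1.5 -1.5 -1.5 -1.5 -1.4 -0.7] x [  7.  -8.  -3.   7. -11. -10. -10.  -9.  -8.  -8.  -8.  -3.]
t2 TCP [147. 212.] tip [149. 208.]
88 max along z [-12.3 -12.2 -11.1 -10.9 -10.8 -10.7  -9.5  -8.6  -8.3  -6.5  -5.   -3.9] x [-11. -11.  -8.  -9. -12.  -8. -13. -12.  -7. -11. -11.  -8.]
w2 TCP [280. 274.] tip [280. 252.]
5504 max along z [-6.1 -6.  -6.  -6.  -6.  -6.  -6.  -6.  -5.9 -5.6 -5.6 -5.1] x [11. 11. 11. 11. 11. 11. 11. 11. 11. 11. 11. 11.]
```

All three views agree that the shut fingertips are about 5 mm behind the reported TCP, not 25 mm ahead of it. The real grasp point is therefore about 24 mm behind the reported TCP. I'll regrasp with that correction.

```bash
python3 - <<'E'
from h import *
G=np.array([491.7,214.2,76.]); z,a,zf,f=poses(25)
F=REST-27*rx+[0,0,80]
for p,o in((G+24*z,a),(G+24*z+95*e,a),(F+24*zf,f)): print(ctrl.inverse_kinematics(p,o).round(1))
T=ctrl.get_obs()["tool_pos"]
ctrl.open_gripper()
ctrl.move_linear(T-40*z,150); ctrl.move_linear(G-30*z,150)
print(ctrl.move_linear(G+24*z,60,a,contact_N=8))
ctrl.close(); o=ctrl.get_obs(); print(o["time"],o["tool_pos"]-G-24*z,o["finger_gap"],o["finger_force"],o["force"])
shot("wrist","w3")
E
```

```text
[ 17.6   9.9 120.4 -15.5  23.1 -64.2]
[ 16.    7.4 111.2  -9.4  34.2 -72.2]
[-42.2  30.   89.8  15.4  80.7 -57. ]
False
11.3083 [0.10900847 0.14234878 0.33050259] 28.739063545952007 58.718862533569336 [-2.7577378  -0.28395846  2.99560468]
```

View pics/w3.png

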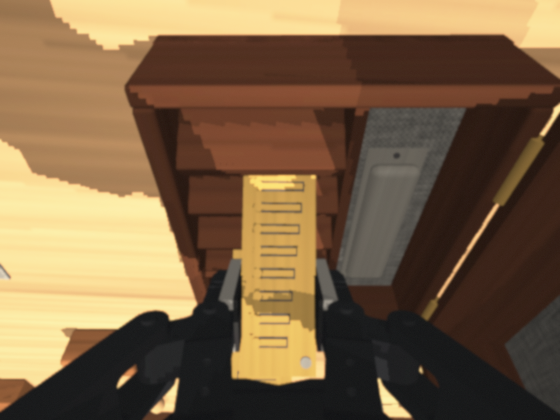

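The fingers grip both edges, with the comb in the middle of the picture at (280,280), the pads around row 300, a 28.7 mm gap and 59 N. Now I'll draw it out.

```bash
python3 - <<'E'
from h import *
e2,_=fr(36); p=ctrl.get_obs()["tool_pos"]
for k,v in((20,40),(105,80)):
    ctrl.move_linear(p+k*e2,v); o=ctrl.get_obs(); print(o["time"],o["finger_gap"],o["finger_force"],o["force"])
ctrl.wait(.4); shot("wrist","w4"); im,d,K,R,t=shot("top","t4")
E
```

```text
12.0167 28.854517411891614 59.11481201648712 [0.17735249 0.08999455 0.05876444]
13.225 28.54605676508479 59.1045606136322 [ 0.27194008  0.23034161 -0.88621519]
```

View pics/w4.png

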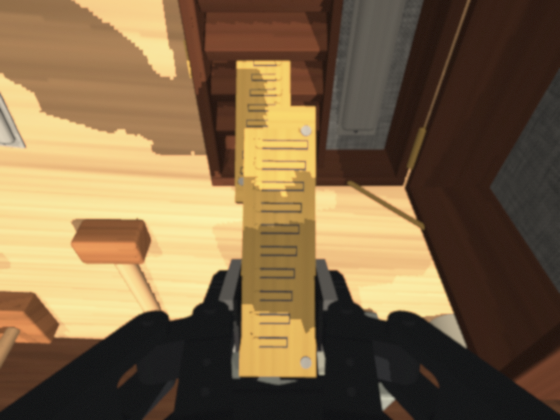

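The comb is out, and its lower end shows the notch at the left of the picture near (258,118). The rear comb is still seated. Now to the rest.

```bash
python3 - <<'E'
from h import *
z,a,zf,f=poses(25); F=REST-27*rx+[0,0,80]+24*zf
p=ctrl.get_obs()["tool_pos"]; ctrl.move_linear(p+[-40,-20,60],150)
ctrl.movep(F+[0,0,80],f); ctrl.move_linear(F,80,f); ctrl.wait(.5)
o=ctrl.get_obs(); print(o["time"],o["tool_pos"]-F,o["finger_gap"],o["finger_force"])
shot("wrist","w5"); shot("top","t5"); shot("scene","s5")
a_=cv2.imread("pics/w5.png"); b=cv2.imread("pics/s5.png")[130:300,130:330]
b=cv2.resize(b,(494,420)); c=cv2.resize(cv2.imread("pics/t5.png")[180:300,260:400],(490,420))
cv2.imwrite("pics/m5.png",cv2.resize(np.hstack([a_,b,c]),(798,217)))
for nm in("t5","w5"):
    im,d,K,R,t=load(nm); P=pts(d,K,R,t); hsv=cv2.cvtColor(im,cv2.COLOR_BGR2HSV)
    m=(P[...,2]>55)&(P[...,2]<115)&(hsv[...,1]>70)&(hsv[...,2]>90)&(abs(P[...,0]-488)<70)&(abs(P[...,1]+199)<110)
    X=P[m]; c=X.mean(0); U=np.linalg.svd(X-c,full_matrices=False)[2]; print(nm,len(X),c,U[2],U[0],cv2.minAreaRect(X[:,:2].astype(np.float32)))
E
```

```text
17.6083 [ 0.01547592 -0.00961187  0.06895381] 28.75060435810531 59.10165309906006
t5 599 [ 489.47782761 -198.86012547   84.62622206] [ 0.03425025 -0.00845408 -0.99937753] [-0.15546532  0.98774657 -0.01368373] ((479.11956787109375, -204.28134155273438), (84.08039855957031, 99.50491333007812), 30.376916885375977)
w5 18758 [ 489.68667068 -203.45956541   83.55736904] [-0.01891819 -0.00726308  0.99979465] [ 0.1575878  -0.98749608 -0.00419184] ((484.2693176269531, -211.08578491210938), (86.54790496826172, 119.79073333740234), 30.582218170166016)
```

View pics/m5.png

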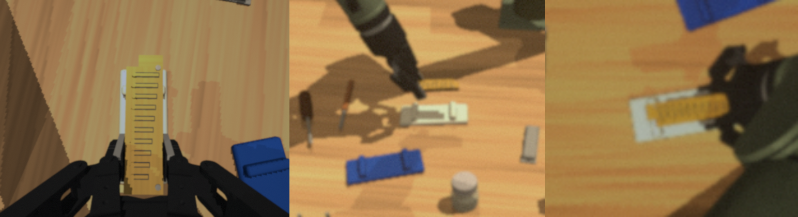

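The comb is level to about 1°, reed side up, centred and aligned to within millimetres, with the notched end to the left. Its underside is about 56 mm above the rest. I'm handing it in.

```bash
python3 -c "
from plant import ctrl
print(ctrl.close_job())"
```

```text
the job is handed in; nothing more can be done
None
```

I handed the job in with the front comb (comb_b) held level about 56 mm above the white rest, reed side up, centred and lined up, notched end to the left; the rear comb looked still seated in its groove, the first grasp closed on nothing and had to be repeated, and no verdict came back.

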